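# Test and release the casting bench's emergency stop

### The job

Test the casting bench's emergency stop using only pushes of the fingertips: press the red mushroom button right in, let go of it so that it stays down by itself, then release it by pushing the bar on its head round clockwise (seen from above) until it pops up, without gripping it. Let the head spring back, then press the blue reset button fully in, let it come back up, and move clear. Leave the green start button alone, and do not shift or pick up anything else on the bench.

Things in the scene. Friction and masses are not known exactly. Their poses are not given: they have to be found in the camera images.
- stop_press (a joint): How far the red mushroom head is pressed in, m: 0 = up, 0.009 = hard stop. Push it straight down past 0.0075 with the head untwisted and it latches, resting after letting go at about 0.007. The spring takes about 2 N at the start and 5 N when in, plus up to about 4 N to snap past the latch, so press with about 10 N. Not latched, it springs back up.
- stop_twist (a joint): Twist of the red mushroom head, rad, 0 = rest, growing clockwise seen from above, stop at 0.9. A return spring (0.02 N m at rest, 0.065 N m at the stop) turns it back to 0 when let go. With the head latched in, a twist beyond about 0.55 frees it and it pops up by itself.
- stop_bar (a point): Centre of the top face of the grip bar on the red mushroom head, on the head's vertical axis; rises, sinks and turns with it. z up; 116 mm above the bench when the head is up. The red bar has a white line along its top, is 60 mm long (along x), 12 mm wide (y) and stands 22 mm above the flat red face of the head, a disc 60 mm in diameter and 16 mm thick.
- stop_box: Fixed yellow box with grey top, 96 x 96 mm, 60 mm tall, that carries the red mushroom head at its middle (head underside 18 mm above the box when up, over a dark collar 44 mm across and 6 mm high). Origin: centre of its underside, z up; at twist 0 the grip bar lies along its x axis.
- reset (a joint): How far the blue reset button is pressed, m: 0 = up, 0.006 = fully in. Spring: about 1.5 N at the start, 5 N fully in; springs back.
- reset_top (a point): Centre of the top face of the blue reset button, 32 mm across, z up, 82 mm above the bench when up (6 mm less when pressed). It stands 10 mm proud of a black round bezel, 48 mm across, on a fixed grey box 70 x 70 mm, 60 mm tall.
- start (a joint): How far the green start button is pressed, m: 0 = up. Same make as the reset button. To be left alone.
- start_top (a point): Centre of the top face of the green start button, same size and box as the blue one. To be left alone.
- jar: Loose bystander, to be left alone: small round clear jar with a steel lid and paper label, 44 mm across, 62 mm tall. Origin: centre of its underside, z up.
- pot: Loose bystander, to be left alone: small closed terracotta pot, 42 mm across, 50 mm tall. Origin: centre of its underside, z up.
- brush: Loose bystander, to be left alone: brush with wooden handle, 180 mm long, lying flat. Origin: centre of its underside, z up.
- spatula: Loose bystander, to be left alone: spatula with wooden handle, 200 mm long, lying flat. Origin: centre of its underside, z up.
- tile: Loose bystander, to be left alone: square off-white plaster tile with a round rosette, 85 x 85 mm, about 23 mm thick. Origin: centre of its underside, z up.
- bowl: Loose bystander, to be left alone: blue plastic mixing bowl, 110 mm across, 50 mm tall. Origin: centre of its underside, z up.

How it is judged:
By the outcome, as a careful person would: the job done as asked, in the order asked, and still so for the second after the job is handed in, with the robot touching nothing.
It also fails if it takes over 51 s, if anything falls off the work surface, if the arm or the gripper's body presses on something with over 40 N, if the wrist force passes 120 N, or if a joint passes its speed limit or range.

### The arm

A 7-joint arm with a two-finger parallel gripper is mounted at the origin on the work surface. World frame = base frame: x ahead of the robot, y to its left, z up, the work surface at z = 0. Lengths are in m, angles in rad, forces in N, time in s.
With the tool pointing down it reaches from about 0.425 to 1.025 m from the base axis. Payload 9.4 kg.
Tool frame: the origin (TCP) lies midway between the tips of the shut fingers; the grasp point (between the pads) lies 19 mm behind it (env.grip_point_offset is the distance from the TCP to the grasp point, in m); x points along the fingers, z is the direction in which the jaws open and shut, and the axes are right-handed (so a half turn about x gives the same grasp; the last joint's range is limited). The gripper opens to 93 mm and grips with 3 to 60 N. Pads are 15 mm wide; open, the fingers measure 128 mm over their backs; the gripper's body (75 mm by 188 mm) begins 65 mm behind the grasp point.
Start: joints at [1.164, 0.599, -0.003, 1.599, 0.002, 0.943, -0.08], TCP at [0.235, -0.686, 0.219] pointing down, gripper open.
Joint ranges: [-2.57, 2.57], [-0.35, 1.97], [-1.29, 1.29], [0.11, 2.56], [-1.05, 4.19], [0.11, 1.86], [-2.63, 2.63]. Speed limits (rad/s): [2.22, 2.22, 3.01, 3.01, 3.14, 3.14, 3.14].

### API

Orientations are given as [roll, pitch, yaw] about the fixed x, y, z axes, in that order (R = Rz(yaw) Ry(pitch) Rx(roll)).
In Python, from workcell import env gives the robot as it stands.
- The arm moves only by the tool move_arm, never from a script. Its argument "deltas" is text: rows parted by semicolons, each of 7 numbers parted by spaces: the shift along the tool's x, y, z in mm, then the turn, a rotation vector about the tool's x, y, z in rad, then the finger opening in mm, from 0 to 93. A call has exactly 5 rows; each row is the pose to reach, as a shift and turn from the pose commanded when the call began, along the tool's axes at that moment; what a row does not reach only later rows make up. A row lasts 1/12 s, in which the tool goes at most 41.7 mm and 7.16 degrees, less where a joint would pass 70% of its speed; a pose out of reach is approached as far as the arm can. A call with a gripper value outside its range is refused whole. The fingers move at their own pace and stop on an object; the grip force is fixed at half the most. Time passes only in rows, so rows that repeat a pose let the fingers close, or fill a call up. It gives the time, the measured TCP pose, the force and the opening at its end, in the units of the state.
- env.read_state(): the state, without advancing time (a new reading comes with each control period).
- env.grab_frame(name): name is "scene" or "top" or "wrist"; returns the picture (384x512x3 uint8, red, green, blue); there is no depth.
- env.camera_info(name): a dict with "fx", "fy", "cx", "cy" (pixels), "R" (3x3) and "t" (3): a world point X has camera coordinates R X + t. Camera axes: x right, y down, z forward; pixel columns grow to the right and rows downward; lengths in m; the calibration is good to about 2 mm. A picture is of the moment at which its call begins: read the wrist's pose just before it. camera_info takes no time and is no camera call; for the wrist camera it gives the pose at the moment of the call.
- env.job_done(): hands the job in, once; it reports no verdict.
The state is a dict: "t": time; "qpos": joint angles; "joint_vel": joint speeds; "tau": joint torques, N m; "eef_pos": TCP position; "orientation": TCP orientation; "contact_force": force on the tool from outside, world axes, zero at the start; "ft_torque": the same for the moment, N m; "gripper_width": opening from 0.0 (shut) to 1.0 (fully open).
Only numpy, scipy, OpenCV 4.12 (cv2) and the standard library are available. Lean on these libraries where they do the work, as an engineer would, in place of code of your own. Each camera call takes 0.05 s, during which the arm holds its last target.

## Working session

There is one attempt and no reset: what is moved stays moved. The work goes in short steps, Python scripts to look and compute and a tool call to move; the robot and the scene stay as the last step left them, time stands still between calls to the robot, and variables do not carry over. Pictures are saved under pics/ and viewed, and the job is handed in when it is done.

Besides the shell and the picture viewer there is one more tool, called after "Emit:" as name(argument=value, ...) on one line, values as JSON. move_arm: Moves the arm, as the interface text tells. Its arguments: {"type":"object","properties":{"deltas":{"type":"string"}},"required":["deltas"]}

```bash
mkdir -p pics; ls
python3 - <<'E'
from workcell import env
import cv2
s=env.read_state();print({k:(v if not hasattr(v,'round') else v) for k,v in s.items()})
for n in("scene","top","wrist"):
    c=env.camera_info(n);print(n,c)
    f=env.grab_frame(n);cv2.imwrite(f"pics/{n}0.png",f[:,:,::-1])
E
```

```text
pics
{'t': 0.0, 'qpos': array([ 1.16432865,  0.60011997, -0.00255311,  1.60010514,  0.00181066,
        0.94292619, -0.0798169 ]), 'joint_vel': array([ 2.31433949e-03, -6.88100238e-04, -5.34754864e-05, -8.74671716e-04,
       -1.91862079e-03, -1.49189692e-03, -1.20796569e-03]), 'tau': array([ 8.44630795e-04, -7.65077305e+01,  1.49784431e+00, -2.52347356e+01,
       -5.24076191e-02,  1.68913213e-02,  1.70102021e-04]), 'eef_pos': array([ 0.23460068, -0.68548064,  0.2177724 ]), 'orientation': array([-3.04775146,  1.56923981,  1.99446118]), 'contact_force': array([-0.80397686,  0.18769239,  0.83556219]), 'ft_torque': array([ 0.0267061 ,  0.03147993, -0.03755496]), 'gripper_width': 0.9986415555065942}
scene {'fx': 499.91285943144527, 'fy': 499.91285943144527, 'cx': 256.86151408510165, 'cy': 195.40026196694393, 'R': array([[ 0.88349692,  0.4684349 ,  0.00139484],
       [ 0.25261798, -0.47394119, -0.84354247],
       [-0.39448366,  0.74561954, -0.53706066]]), 't': array([-0.51149673, -0.04840888,  1.53417356])}
top {'fx': 474.9849087816748, 'fy': 474.9849087816748, 'cx': 256.7632810696933, 'cy': 195.29168922569684, 'R': array([[ 0.02775835, -0.99937914,  0.02169793],
       [-0.99420231, -0.02985729, -0.10329723],
       [ 0.10388094, -0.01870478, -0.99441384]]), 't': array([-0.03022623,  0.60302466,  1.55517181])}
wrist {'fx': 283.0989330610042, 'fy': 283.0989330610042, 'cx': 259.9746382529154, 'cy': 192.23071464075016, 'R': array([[ 0.3237898 , -0.94612835, -0.00114499],
       [-0.91840726, -0.31459327,  0.23991494],
       [-0.22735053, -0.07663044, -0.97079324]]), 't': array([-0.72425662, -0.02759424,  0.39008639])}
```

View pics/scene0.png

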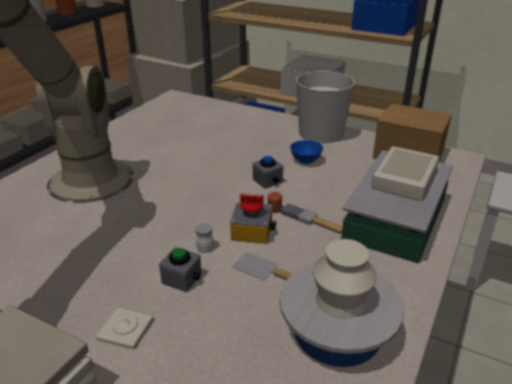

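View pics/top0.png

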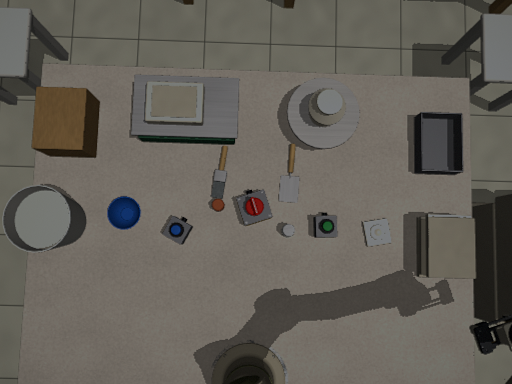

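View pics/wrist0.png

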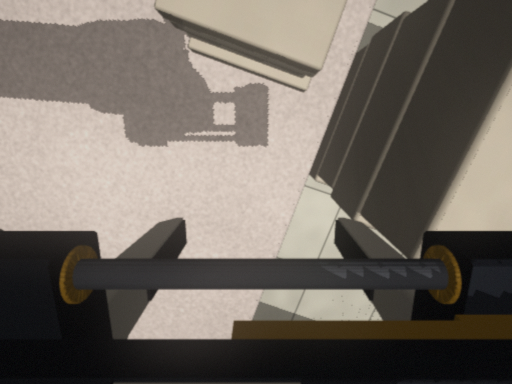

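```bash
cat > h.py <<'E'
from workcell import env
import numpy as np, cv2
def ray(n,u,v,z,c=None):
    c=c or env.camera_info(n)
    d=c['R'].T@np.array([(u-c['cx'])/c['fx'],(v-c['cy'])/c['fy'],1]); o=-c['R'].T@c['t']
    return o+d*(z-o[2])/d[2]
def proj(n,X,c=None):
    c=c or env.camera_info(n); p=c['R']@np.array(X)+c['t']
    return p[0]/p[2]*c['fx']+c['cx'],p[1]/p[2]*c['fy']+c['cy']
E
python3 - <<'E'
from h import *
im=cv2.imread('pics/top0.png')
cv2.imwrite('pics/topc.png',cv2.resize(im[170:260,150:350],None,fx=4,fy=4,interpolation=cv2.INTER_CUBIC))
im2=cv2.imread('pics/scene0.png')
cv2.imwrite('pics/scenec.png',cv2.resize(im2[140:300,140:340],None,fx=4,fy=3.75,interpolation=cv2.INTER_CUBIC))
for n,i in(('top',im),('scene',im2)):
    h=cv2.cvtColor(i,cv2.COLOR_BGR2HSV)
    H,S,V=[h[:,:,k].astype(int) for k in range(3)]
    for nm,m in(('red',((H<5)|(H>175))&(S>190)&(V>90)),('blue',(abs(H-112)<12)&(S>150)&(V>60)),('green',(abs(H-62)<15)&(S>140)&(V>50))):
        k,l,st,ce=cv2.connectedComponentsWithStats(m.astype('uint8'))
        for a in range(1,k):
            if st[a,4]>20: print(n,nm,st[a],ce[a].round(1),ray(n,*ce[a],{'red':.1,'blue':.08,'green':.08}[nm]).round(4))
E
```

```text
top red [251 197  12  18  97] [258.1 204.9] [ 0.5657 -0.0167  0.1   ]
top red [246 201   7  14  55] [249.  207.6] [0.5562 0.0122 0.1   ]
top blue [108 197  31  32 716] [122.4 212.1] [0.5316 0.4173 0.08  ]
top blue [171 225  10  10  76] [175.5 229.5] [0.4807 0.2452 0.08  ]
top green [323 222   9   9  68] [327.1 225.9] [ 0.5063 -0.2417  0.08  ]
scene red [242 196  20   3  28] [251.9 196.6] [0.5588 0.0111 0.1   ]
scene red [241 202  21   9 153] [250.7 205.7] [ 0.5759 -0.0269  0.1   ]
scene blue [ 352    0   62   35 1714] [380.9  15.2] [0.2637 2.1965 0.08  ]
scene blue [248 102  36   9  82] [264.9 106. ] [0.2937 0.6001 0.08  ]
scene blue [291 140  31  17 396] [306.3 148.2] [0.5601 0.3604 0.08  ]
scene blue [263 157  10   6  46] [267.5 159.4] [0.4873 0.2398 0.08  ]
scene green [172 249  14   9  95] [178.5 253.1] [ 0.5105 -0.2423  0.08  ]
```

View pics/topc.png

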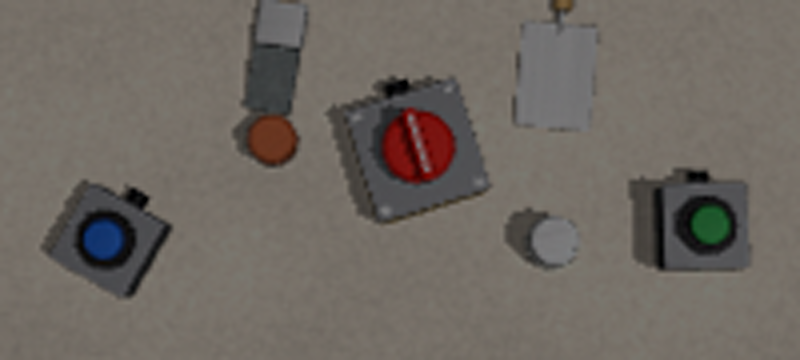

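View pics/scenec.png

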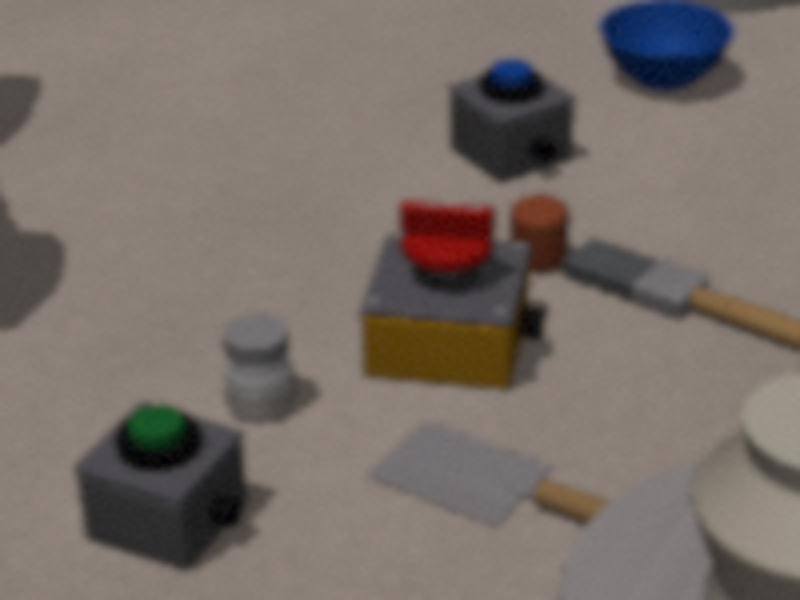

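Run:
```python
from h import *
f=lambda x,y:((x+.5)/4-.5+150,(y+.5)/4-.5+170)
a=ray('top',*f(407,110),.116);b=ray('top',*f(430,173),.116);print(a,b,(a+b)/2,np.linalg.norm(a-b),np.arctan2(*(a-b)[1::-1]))
d=ray('top',*f(418.5,146),.094);print('disc',d)
# box top corners z .06
cs=[f(333,108),f(455,79),f(491,187),f(385,222)]
P=np.array([ray('top',*c,.06) for c in cs]);print(P.round(4),P.mean(0))
e=P[1]-P[0];print(np.linalg.norm(np.diff(P,axis=0),axis=1),[np.degrees(np.arctan2(v[1],v[0])) for v in (P[0]-P[3],P[1]-P[2],P[0]-P[1],P[3]-P[2])])
for z,c in((.082,f(103,240)),(.082,f(711,225))):print(ray('top',*c,z))
from scipy.spatial.transform import Rotation as R
s=env.read_state();M=R.from_euler('xyz',s['orientation']).as_matrix();print(M.round(3))
```

```text
[0.58849236 0.00565559 0.116     ] [ 0.53919967 -0.01388994  0.116     ] [ 0.56384601 -0.00411718  0.116     ] 0.05302638605418135 0.3775025023048636
disc [ 0.56203743 -0.00454458  0.094     ]
[[ 0.5939  0.0659  0.06  ]
 [ 0.6209 -0.0334  0.06  ]
 [ 0.533  -0.0652  0.06  ]
 [ 0.5019  0.0205  0.06  ]] [ 0.56242847 -0.00306788  0.06      ]
[0.10287881 0.09345352 0.09111958] [np.float64(26.25059920942845), np.float64(19.86089523576075), np.float64(105.17392232254275), np.float64(109.90777655198643)]
[0.48022184 0.24530245 0.082     ]
[ 0.50615639 -0.24210832  0.082     ]
[[-0.     0.946  0.324]
 [ 0.001  0.324 -0.946]
 [-1.    -0.    -0.001]]
```

Emit:
move_arm(deltas="-40 0 0 0 0 0 0; -60 20 -20 0 0 0 0; -60 48 -48 0 0 0 0; -60 76 -76 0 0 0 0; -60 104 -104 0 0 0 0")

```text
t: 0.57
eef_pos: [0.2998, -0.5524, 0.2787]
orientation: [0.508, 1.57, -0.733]
contact_force: [0.8, 0.2, 0.1]
gripper_width: 0.693
```

Emit:
move_arm(deltas="0 28 -28 0 0 0 0; 0 56 -56 0 0 0 0; 0 84 -84 0 0 0 0; 0 112 -112 0 0 0 0; 0 140 -140 0 0 0 0")

```text
t: 0.98
eef_pos: [0.3869, -0.3742, 0.2786]
orientation: [-1.673, 1.571, -2.914]
contact_force: [0.3, -0.5, 0.5]
gripper_width: 0.332
```

Emit:
move_arm(deltas="0 28 -28 0 0 0 0; 0 56 -56 0 0 0 0; 0 84 -84 0 0 0 0; 0 112 -112 0 0 0 0; 0 140 -140 0 0 0 0")

```text
t: 1.4
eef_pos: [0.4741, -0.1964, 0.2787]
orientation: [-0.223, 1.571, -1.464]
contact_force: [1.0, -0.2, -0.1]
gripper_width: 0.012
```

Emit:
move_arm(deltas="0 24 -26 0 0 0 0; 0 48 -52 0 0 0 0; 0 70 -76 0 0 0 0; 0 70 -76 0 0 0 0; 0 70 -76 0 0 0 0")

```text
t: 1.82
eef_pos: [0.5158, -0.1017, 0.2784]
orientation: [-2.86, 1.57, 2.186]
contact_force: [-0.2, -1.5, -0.3]
gripper_width: 0.007
```

Run:
```python
from h import *
s=env.read_state();print(s['t'],s['eef_pos'],s['orientation'],s['contact_force'],s['gripper_width'])
c=env.camera_info('wrist');print(proj('wrist',[.563,-.004,.116],c),proj('wrist',s['eef_pos'],c))
f=env.grab_frame("wrist");cv2.imwrite("pics/w1.png",f[:,:,::-1])
np.savez('w1.npz',**c)
```

```text
1.8167 [ 0.51580049 -0.10174091  0.2783903 ] [-2.86003084  1.57026034  2.18622349] [-0.19807112 -1.51118563 -0.26473533] 0.00677150021002011
(np.float64(191.42772230564117), np.float64(113.21814538496712)) (np.float64(260.0800740807115), np.float64(231.79653678916634))
```

View pics/w1.png

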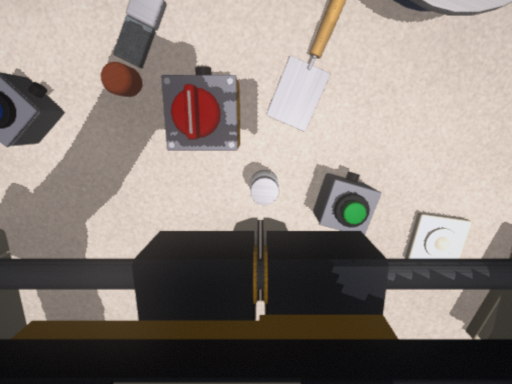

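Run:
```python
from h import *
c=dict(np.load('w1.npz'))
im=cv2.imread('pics/w1.png')
h=cv2.cvtColor(im,cv2.COLOR_BGR2HSV);H,S,V=[h[:,:,k].astype(int) for k in range(3)]
roi=np.zeros(H.shape,bool);roi[75:150,162:240]=1
m=roi&((H<8)|(H>172))&(S>130)
cn=max(cv2.findContours(m.astype('uint8'),0,2)[0],key=cv2.contourArea)
w=np.zeros_like(m,np.uint8);cv2.fillPoly(w,[cv2.convexHull(cn)],1);w=cv2.erode(w,np.ones((5,5),np.uint8))
l=(w>0)&(S<130)
ys,xs=np.nonzero(l);print(len(xs),xs.min(),xs.max(),ys.min(),ys.max())
P=np.array([ray('wrist',x,y,.116,c)[:2] for x,y in zip(xs,ys)]);mu=P.mean(0);u,s,v=np.linalg.svd(P-mu)
d=v[0]*np.sign(v[0][0]);t=(P-mu)@d;print('line mid',mu+d*(t.max()+t.min())/2,t.max()-t.min(),np.degrees(np.arctan2(d[1],d[0])))
(cx,cy),r=cv2.minEnclosingCircle(cn);print(cx,cy,r,ray('wrist',cx,cy,.094,c))
# box corners
B=np.array([ray('wrist',*p,.06,c)[:2] for p in((163,75),(237,75),(238,150),(166,150))]);print(B,B.mean(0))
cv2.imwrite('pics/w1c.png',cv2.resize(im[55:235,0:400],None,fx=2,fy=2,interpolation=2))
```

```text
152 187 192 90 133
line mid [ 0.56366398 -0.00150122] 0.04629300962188737 19.12798961272032
192.90625 110.78125 27.65749740600586 [5.65214380e-01 1.69076195e-04 9.40000000e-02]
[[ 0.59357532  0.05581389]
 [ 0.62438307 -0.03305393]
 [ 0.53475124 -0.06360938]
 [ 0.50287679  0.02831481]] [ 0.5638966  -0.00313365]
```

View pics/w1c.png

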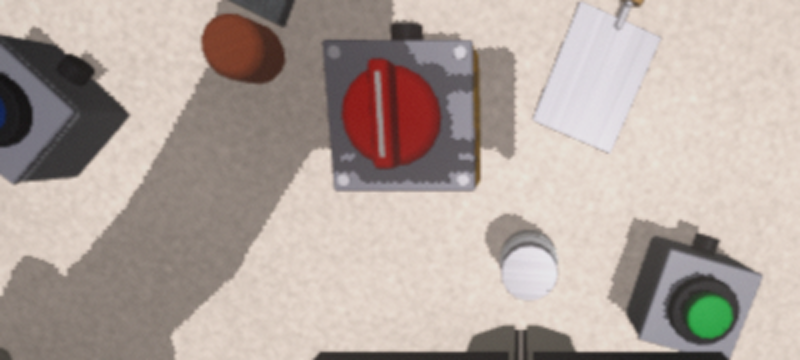

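Emit:
move_arm(deltas="0 26 -26 0 0 0 0; 0 52 -52 0 0 0 0; 0 78 -79 0 0 0 0; 30 78 -79 0 0 0 0; 60 78 -79 0 0 0 0")

```text
t: 2.28
eef_pos: [0.5651, -0.0029, 0.2191]
orientation: [1.35, 1.567, 0.11]
contact_force: [-0.8, -1.3, -0.8]
gripper_width: 0.001
```

Emit:
move_arm(deltas="25 0 0 0 0 0 0; 50 0 0 0 0 0 0; 65 0 0 0 0 0 0; 70 0 0 0 0 0 0; 70 0 0 0 0 0 0")

```text
t: 2.7
eef_pos: [0.5627, -0.0053, 0.1475]
orientation: [-1.637, 1.568, -2.879]
contact_force: [0.7, 0.3, -0.0]
gripper_width: 0.01
```

Run:
```python
from h import *
from scipy.spatial.transform import Rotation as R
s=env.read_state();print(s['t'],s['eef_pos'],s['contact_force'],s['gripper_width']);print(R.from_euler('xyz',s['orientation']).as_matrix().round(3))
for n in('scene','wrist','top'):
    f=env.grab_frame(n);p=proj(n,s['eef_pos']);print(n,p)
    x,y=int(p[0]),int(p[1]); 
    if n!='wrist': f=cv2.resize(f[y-60:y+60,x-80:x+80],None,fx=5,fy=5,interpolation=2)
    cv2.imwrite(f"pics/{n}2.png",f[:,:,::-1])
```

```text
2.7 [ 0.56265531 -0.00525692  0.14747771] [ 0.66701691  0.25869641 -0.04341021] 0.009537216951165352
[[-0.003  0.947  0.322]
 [-0.001  0.322 -0.947]
 [-1.    -0.003 -0.   ]]
scene (np.float64(250.08967660036942), np.float64(183.93676745385838))
wrist (np.float64(260.4471801208801), np.float64(232.75896336988927))
top (np.float64(254.77075384071856), np.float64(204.53660349421645))
```

View pics/scene2.png

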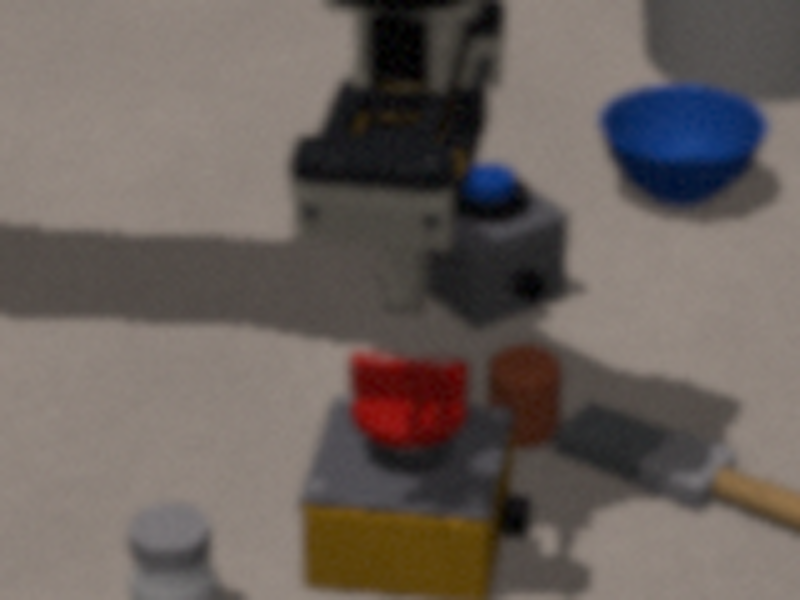

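View pics/wrist2.png

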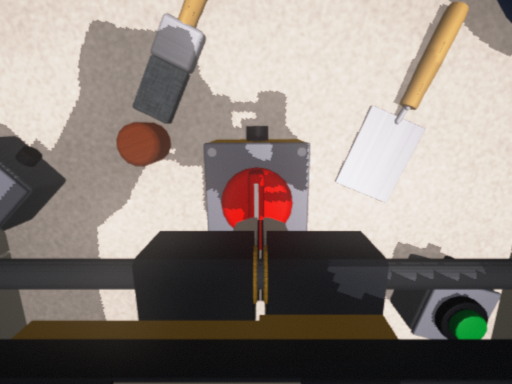

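Emit:
move_arm(deltas="10 2 -2 0 0 0 0; 20 2 -2 0 0 0 0; 27 2 -2 0 0 0 0; 29 2 -2 0 0 0 0; 29 2 -2 0 0 0 0")

```text
t: 3.27
eef_pos: [0.5642, -0.0011, 0.1186]
orientation: [-1.82, 1.569, -3.061]
contact_force: [0.3, 0.4, -0.9]
gripper_width: 0.009
```

Emit:
move_arm(deltas="2 0 0 0 0 0 0; 4 0 0 0 0 0 0; 6 0 0 0 0 0 0; 7 0 0 0 0 0 0; 7 0 0 0 0 0 0")

```text
t: 3.68
eef_pos: [0.565, -0.0011, 0.113]
orientation: [1.214, 1.57, -0.027]
contact_force: [-0.6, 0.0, 3.9]
gripper_width: 0.007
```

Emit:
move_arm(deltas="1 0 0 0 0 0 0; 2 0 0 0 0 0 0; 3 0 0 0 0 0 0; 4 0 0 0 0 0 0; 4 0 0 0 0 0 0")

```text
t: 4.1
eef_pos: [0.5652, -0.0011, 0.1087]
orientation: [1.402, 1.57, 0.161]
contact_force: [1.2, 0.1, 4.3]
gripper_width: 0.002
```

Emit:
move_arm(deltas="1 0 0 0 0 0 0; 2 0 0 0 0 0 0; 3 0 0 0 0 0 0; 3 0 0 0 0 0 0; 3 0 0 0 0 0 0")

```text
t: 4.52
eef_pos: [0.5655, -0.001, 0.1071]
orientation: [1.201, 1.569, -0.04]
contact_force: [-2.9, -0.3, 20.8]
gripper_width: 0.007
```

Emit:
move_arm(deltas="-6 0 0 0 0 0 0; -14 0 0 0 0 0 0; -26 0 0 0 0 0 0; -36 0 0 0 0 0 0; -36 0 0 0 0 0 0")

```text
t: 4.93
eef_pos: [0.5654, -0.0012, 0.1433]
orientation: [1.275, 1.569, 0.034]
contact_force: [0.2, -1.4, -0.3]
gripper_width: 0.001
```

Run:
```python
from h import *
s=env.read_state();print(s['t'],s['eef_pos'],s['contact_force'],s['gripper_width'])
for n in('scene','wrist'):
    f=env.grab_frame(n)
    if n!='wrist': f=cv2.resize(f[124:244,170:330],None,fx=5,fy=5,interpolation=2)
    cv2.imwrite(f"pics/{n}3.png",f[:,:,::-1])
```

```text
4.9333 [ 0.56544721 -0.00117706  0.1432534 ] [ 0.23436325 -1.36253078 -0.2801188 ] 0.0009962587475022674
```

View pics/scene3.png

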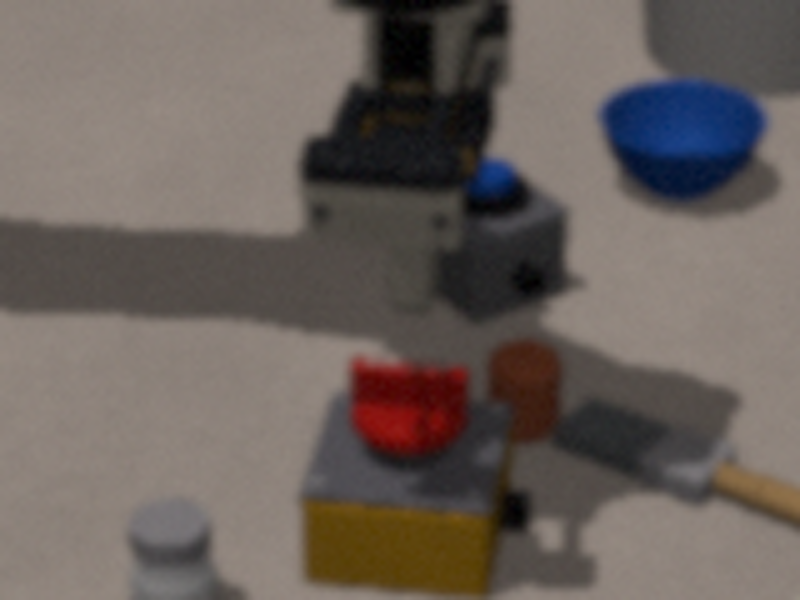

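View pics/wrist3.png

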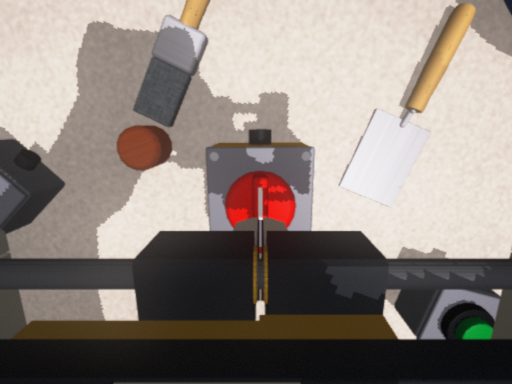

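Emit:
move_arm(deltas="0 10 -17 0 0 0 0; 0 19 -34 0 0 0 0; 0 19 -34 0 0 0 0; 22 19 -34 0 0 0 0; 44 19 -34 0 0 0 0")

```text
t: 5.45
eef_pos: [0.5723, 0.0373, 0.0975]
orientation: [1.316, 1.569, 0.076]
contact_force: [-0.7, -0.5, 0.2]
gripper_width: 0.005
```

Emit:
move_arm(deltas="0 0 2 0 0 0 0; 0 0 4 0 0 0 0; 0 0 6 0 0 0 0; 0 0 8 0 0 0 0; 0 0 8 0 0 0 0")

```text
t: 5.87
eef_pos: [0.575, 0.0288, 0.0986]
orientation: [1.16, 1.569, -0.082]
contact_force: [-0.1, -0.1, -0.7]
gripper_width: 0.001
```

Run:
```python
from h import *
s=env.read_state();print(s['t'],s['eef_pos'],s['contact_force'],s['ft_torque'],s['qpos'])
for n in('scene','wrist'):
    f=env.grab_frame(n)
    if n!='wrist': f=cv2.resize(f[124:244,170:330],None,fx=5,fy=5,interpolation=2)
    else: f=cv2.resize(f[100:260,150:370],None,fx=3.6,fy=3.6,interpolation=2)
    cv2.imwrite(f"pics/{n}4.png",f[:,:,::-1])
```

```text
5.8667 [0.57504358 0.02880091 0.09857782] [-0.06946901 -0.05575967 -0.66203753] [0.01276055 0.00271659 0.021355  ] [-0.04585421  0.58603596 -0.1497332   2.04076086  0.16628019  0.52448248
 -1.55708785]
```

View pics/scene4.png

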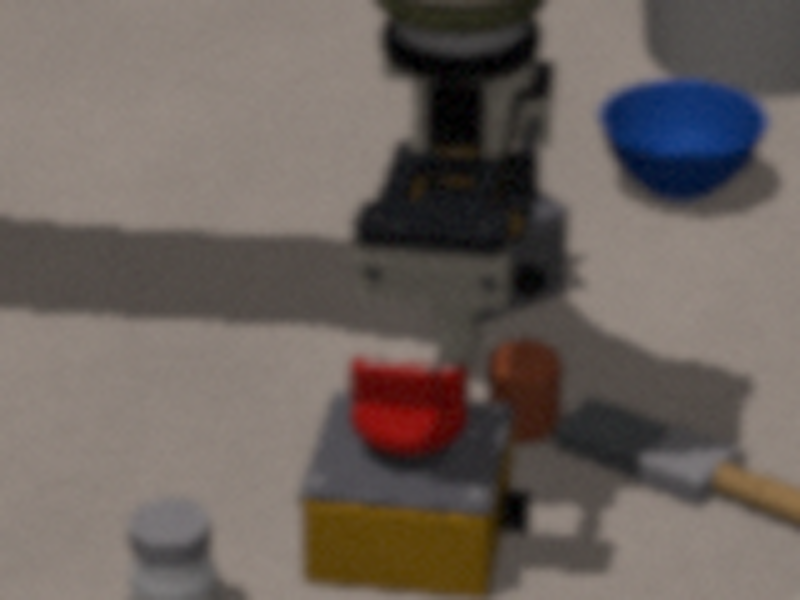

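View pics/wrist4.png

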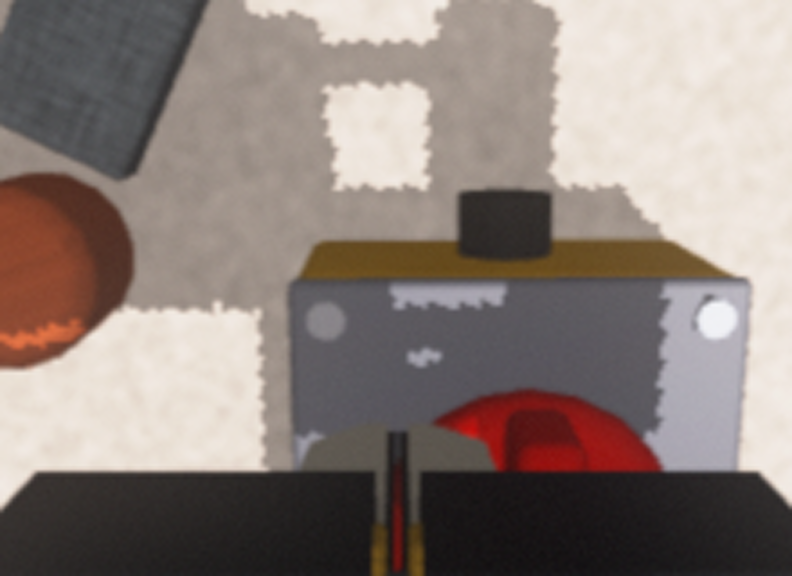

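Emit:
move_arm(deltas="0 2.9 2.7 0.12 0 0 0; 0 5.5 5.7 0.24 0 0 0; 0 7.7 8.9 0.36 0 0 0; 0 9.4 12.4 0.48 0 0 0; 0 9.4 12.4 0.48 0 0 0")

```text
t: 6.38
eef_pos: [0.5877, 0.0213, 0.098]
orientation: [2.102, 1.57, 0.376]
contact_force: [-0.3, 2.4, 0.1]
gripper_width: 0.008
```

Run:
```python
from h import *
from scipy.spatial.transform import Rotation as R
s=env.read_state();print(s['t'],s['eef_pos'],s['contact_force'],s['ft_torque'],s['gripper_width']);M=R.from_euler('xyz',s['orientation']).as_matrix();print(M.round(3))
print('rel',(M.T@(s['eef_pos']-[.5637,-.002,.109])*1000).round(1))
f=env.grab_frame('wrist')
cv2.imwrite(f"pics/w5.png",cv2.resize(f[100:260,150:370],None,fx=3.6,fy=3.6,interpolation=2)[:,:,::-1])
```

```text
6.3833 [0.58770213 0.02130493 0.09803771] [-0.28242801  2.44312518  0.12827687] [0.33955561 0.12567142 0.0466608 ] 0.008209833147625582
[[ 0.001  0.988 -0.155]
 [ 0.    -0.155 -0.988]
 [-1.     0.001 -0.   ]]
rel [ 11.   20.1 -26.7]
```

View pics/w5.png

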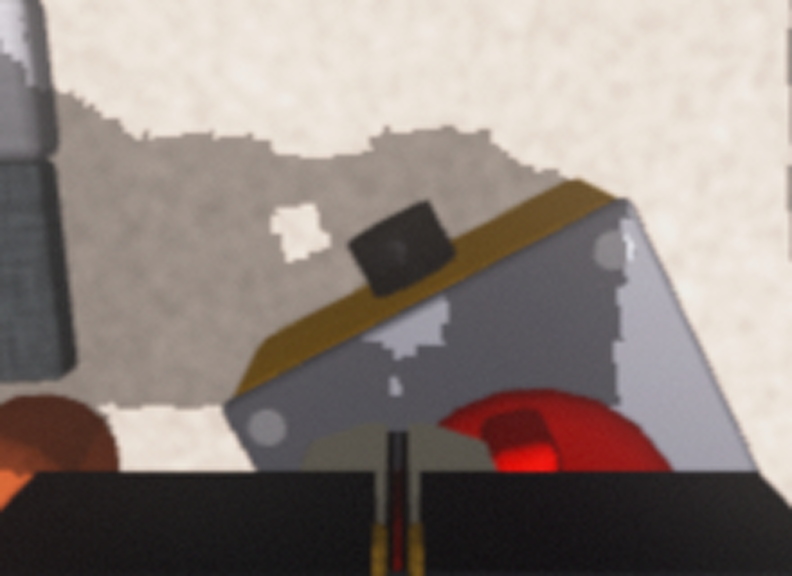

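Emit:
move_arm(deltas="0 1.5 1.3 0.06 0 0 0; 0 3 2.6 0.12 0 0 0; 0 5.6 5.6 0.24 0 0 0; 0 7.5 8.3 0.34 0 0 0; 0 7.5 8.3 0.34 0 0 0")

```text
t: 6.85
eef_pos: [0.5942, 0.0117, 0.0981]
orientation: [2.093, 1.569, 0.032]
contact_force: [1.1, 1.3, 1.5]
gripper_width: 0.004
```

Run:
```python
from h import *
from scipy.spatial.transform import Rotation as R
s=env.read_state();print(s['t'],s['eef_pos'],s['contact_force'],s['ft_torque'],s['gripper_width']);M=R.from_euler('xyz',s['orientation']).as_matrix();print(M.round(3))
print('rel',(M.T@(s['eef_pos']-[.5637,-.002,.109])*1000).round(1))
for n in('scene','wrist'):
    f=env.grab_frame(n)
    if n!='wrist': f=cv2.resize(f[124:244,170:330],None,fx=5,fy=5,interpolation=2)
    else: f=cv2.resize(f[100:260,150:370],None,fx=3.6,fy=3.6,interpolation=2)
    cv2.imwrite(f"pics/{n}6.png",f[:,:,::-1])
```

```text
6.85 [0.59423319 0.01165467 0.09811027] [1.1284737  1.2855122  1.51385317] [ 0.37591218 -0.28790003  0.00842252] 0.0037411164242989437
[[ 0.002  0.882 -0.471]
 [ 0.    -0.471 -0.882]
 [-1.     0.001 -0.001]]
rel [ 10.9  20.5 -26.4]
```

View pics/wrist6.png

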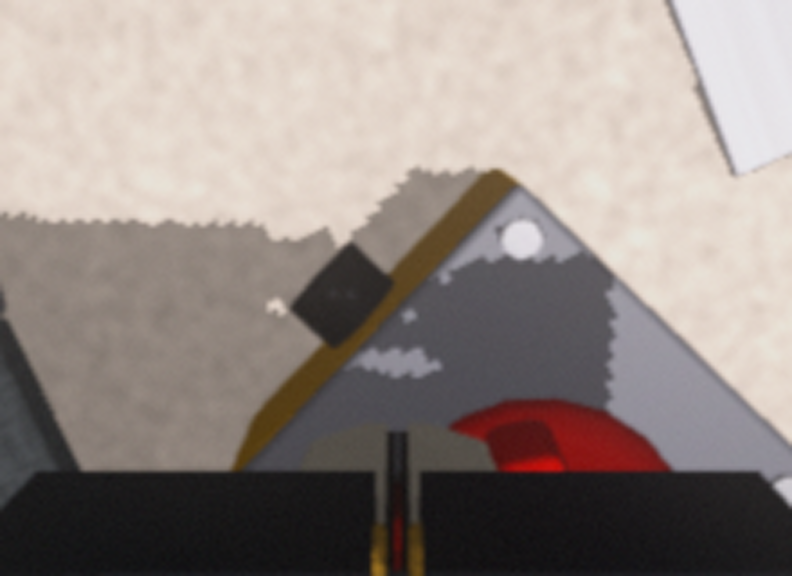

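View pics/scene6.png

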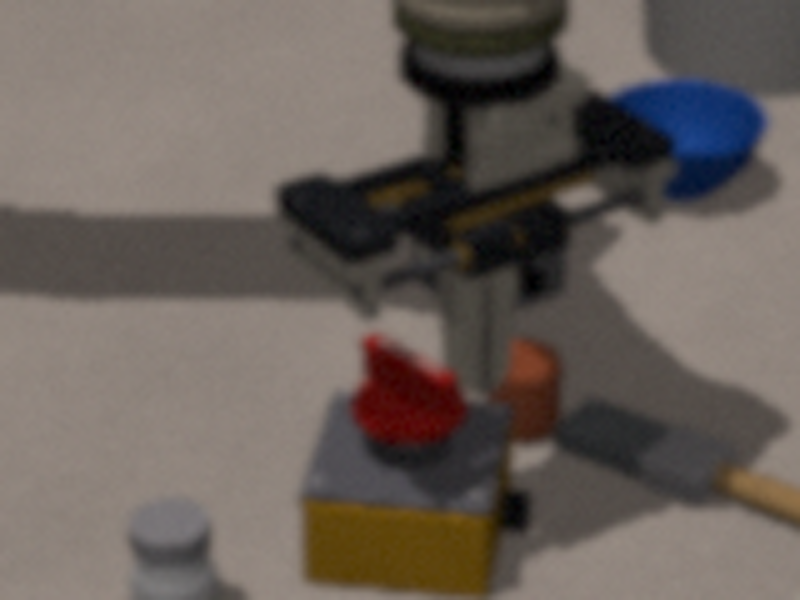

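Emit:
move_arm(deltas="0 0 -8 0 0 0 0; 0 0 -18 0 0 0 0; 0 0 -30 0 0 0 0; 0 0 -42 0 0 0 0; -20 0 -45 0 0 0 0")

```text
t: 7.37
eef_pos: [0.6139, 0.0547, 0.1147]
orientation: [-1.168, 1.566, 3.059]
contact_force: [-0.1, -0.4, 0.7]
gripper_width: 0.004
```

Emit:
move_arm(deltas="-40 0 0 0 0 0 0; -80 0 0 0 0 0 0; -110 0 0 0 0 0 0; -110 0 0 0 0 0 0; -110 0 0 0 0 0 0")

```text
t: 7.78
eef_pos: [0.6157, 0.0526, 0.2294]
orientation: [2.275, 1.567, 0.216]
contact_force: [0.2, 0.9, -1.3]
gripper_width: 0.002
```

Run:
```python
from h import *
from scipy.spatial.transform import Rotation as R
s=env.read_state();print(s['t'],s['eef_pos'],s['contact_force'],s['gripper_width'],s['qpos']);M=R.from_euler('xyz',s['orientation']).as_matrix();print(M.round(3))
c=env.camera_info('wrist');np.savez('w7.npz',**c)
print((M.T@(np.array([.4802,.2453,.2])-s['eef_pos'])*1000).round(1), proj('wrist',[.4802,.2453,.082],c))
for n in('scene','wrist'):
    f=env.grab_frame(n)
    if n!='wrist': f=cv2.resize(f[124:244,170:330],None,fx=5,fy=5,interpolation=2)
    cv2.imwrite(f"pics/{n}7.png",f[:,:,::-1])
```

```text
7.7833 [0.61572049 0.0526287  0.22936646] [ 0.22083174  0.90612084 -1.30861505] 0.0022381926598555296 [-0.25861922  0.45803966  0.11812104  1.85161399 -0.07082399  0.83241337
 -2.16418465]
[[ 0.003  0.883 -0.469]
 [ 0.001 -0.469 -0.883]
 [-1.     0.003 -0.002]]
[  29.  -210.2 -106.5] (np.float64(179.33843113179762), np.float64(340.09816619211995))
```

View pics/wrist7.png

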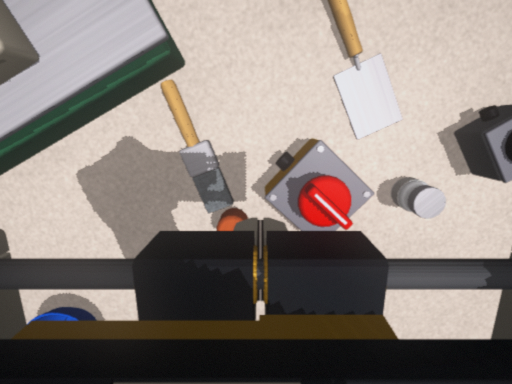

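View pics/scene7.png

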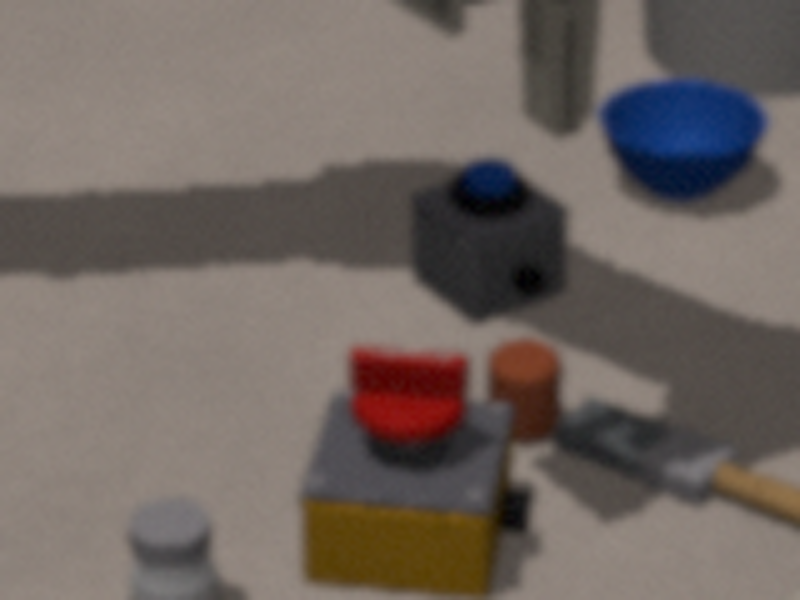

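Emit:
move_arm(deltas="0 -37 -8 -0.12 0 0 0; 0 -74 -16 -0.24 0 0 0; 0 -111 -24 -0.36 0 0 0; 0 -148 -32 -0.48 0 0 0; 0 -185 -40 -0.6 0 0 0")

```text
t: 8.3
eef_pos: [0.4679, 0.1745, 0.226]
orientation: [-1.282, 1.568, -2.737]
contact_force: [0.1, 0.2, -0.3]
gripper_width: 0.005
```

Run:
```python
from h import *
from scipy.spatial.transform import Rotation as R
s=env.read_state();print(s['t'],s['eef_pos'],s['contact_force'],s['qpos']);M=R.from_euler('xyz',s['orientation']).as_matrix();print(M.round(3))
c=env.camera_info('wrist')
print((M.T@(np.array([.4802,.2453,.2])-s['eef_pos'])*1000).round(1), proj('wrist',[.4802,.2453,.082],c))
```

```text
8.3 [0.4678677  0.1744544  0.22597094] [ 0.06292103  0.17458857 -0.26118524] [-0.41600437  0.32364974 -0.07074078  2.09405352  0.03341191  0.72810086
 -1.96262394]
[[-0.003  0.993  0.116]
 [-0.001  0.116 -0.993]
 [-1.    -0.003  0.001]]
[ 25.8  20.5 -69. ] (np.float64(197.55403327603662), np.float64(165.12378922137444))
```

Button should be in view now; look from here.

Run:
```python
from h import *
c=env.camera_info('wrist');f=env.grab_frame('wrist');im=f[:,:,::-1].copy();cv2.imwrite('pics/w8.png',im)
h=cv2.cvtColor(im,cv2.COLOR_BGR2HSV);H,S,V=[h[:,:,k].astype(int) for k in range(3)]
m=((abs(H-114)<14)&(S>150)&(V>50)).astype('uint8');m[:,:150]=0
for cn in cv2.findContours(m,0,2)[0]:
    if cv2.contourArea(cn)>150:
        e=cv2.fitEllipse(cn);print(e,cv2.boundingRect(cn),ray('wrist',*e[0],.081,c))
print(env.read_state()['eef_pos'])
```

```text
((195.18832397460938, 162.14907836914062), (26.31037712097168, 27.274641036987305), 139.3195343017578) (182, 149, 27, 27) [0.48302783 0.24830355 0.081     ]
[0.46224001 0.17924653 0.22592633]
```

View pics/w8.png

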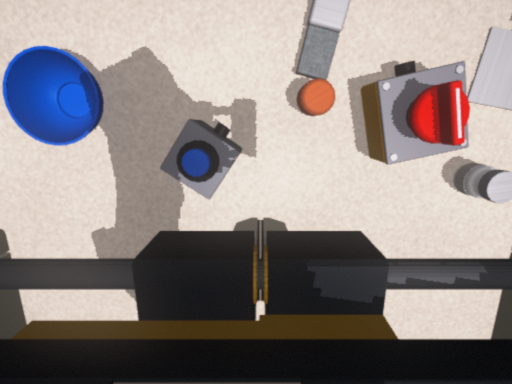

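Emit:
move_arm(deltas="0 14 -33 0 0 0 0; 0 27 -65 0 0 0 0; 30 27 -65 0 0 0 0; 65 27 -65 0 0 0 0; 90 27 -65 0 0 0 0")

```text
t: 8.77
eef_pos: [0.4886, 0.2415, 0.1342]
orientation: [-1.263, 1.568, -2.723]
contact_force: [0.5, -0.2, -0.6]
gripper_width: 0.006
```

Emit:
move_arm(deltas="20 0 0 0 0 0 0; 36 0 0 0 0 0 0; 36 0 0 0 0 0 0; 36 0 0 0 0 0 0; 36 0 0 0 0 0 0")

```text
t: 9.18
eef_pos: [0.4899, 0.2413, 0.1016]
orientation: [-1.235, 1.57, -2.696]
contact_force: [-0.6, 0.5, -0.6]
gripper_width: 0.005
```

Run:
```python
from h import *
s=env.read_state();print(s['t'],s['eef_pos'],s['contact_force'],s['qpos'])
for n in('scene','wrist'):
    f=env.grab_frame(n)
    if n!='wrist': f=cv2.resize(f[100:220,190:350],None,fx=5,fy=5,interpolation=2)
    cv2.imwrite(f"pics/{n}9.png",f[:,:,::-1])
```

```text
9.1833 [0.48992493 0.24129644 0.10155913] [-0.55067852  0.49109664 -0.56004646] [-0.51928192  0.55417998 -0.06039882  2.10772038  0.06832787  0.48226694
 -2.09228666]
```

View pics/scene9.png

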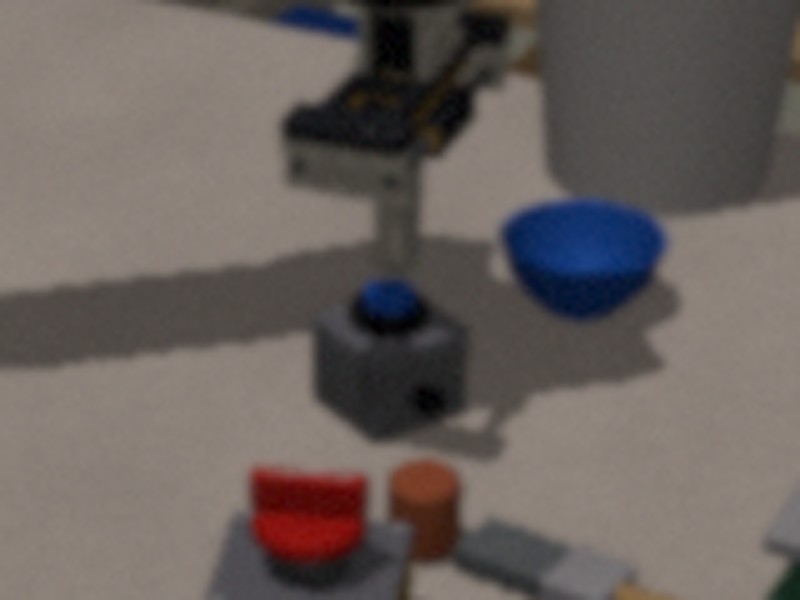

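View pics/wrist9.png

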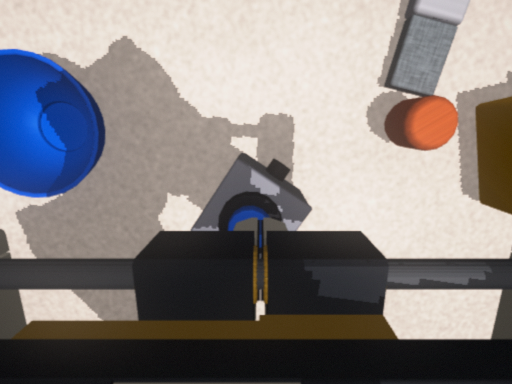

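Emit:
move_arm(deltas="0 -7 -7 0 0 0 0; 0 -7 -7 0 0 0 0; 8 -7 -7 0 0 0 0; 15 -7 -7 0 0 0 0; 15 -7 -7 0 0 0 0")

```text
t: 9.7
eef_pos: [0.4816, 0.2471, 0.0853]
orientation: [-1.079, 1.569, -2.54]
contact_force: [0.1, 0.5, 0.2]
gripper_width: 0.004
```

Emit:
move_arm(deltas="2 0 0 0 0 0 0; 4 0 0 0 0 0 0; 6 0 0 0 0 0 0; 8 0 0 0 0 0 0; 8 0 0 0 0 0 0")

```text
t: 10.12
eef_pos: [0.4822, 0.2473, 0.0784]
orientation: [-0.913, 1.571, -2.374]
contact_force: [-0.7, -0.8, 3.3]
gripper_width: 0.004
```

Emit:
move_arm(deltas="1 0 0 0 0 0 0; 2 0 0 0 0 0 0; 3 0 0 0 0 0 0; 4 0 0 0 0 0 0; 4 0 0 0 0 0 0")

```text
t: 10.53
eef_pos: [0.4823, 0.2473, 0.076]
orientation: [1.717, 1.57, 0.256]
contact_force: [-4.6, -2.6, 23.4]
gripper_width: 0.004
```

Emit:
move_arm(deltas="-6 0 0 0 0 0 0; -14 0 0 0 0 0 0; -30 0 0 0 0 0 0; -60 0 0 0 0 0 0; -100 0 0 0 0 0 0")

```text
t: 10.95
eef_pos: [0.4809, 0.2469, 0.1738]
orientation: [-1.179, 1.566, -2.64]
contact_force: [1.2, 0.2, 0.5]
gripper_width: 0.007
```

Emit:
move_arm(deltas="-40 0 0 0 0 0 0; -60 -30 0 0 0 0 0; -60 -40 0 0 0 0 0; -60 -40 0 0 0 0 0; -60 -40 0 0 0 0 0")

```text
t: 11.37
eef_pos: [0.4422, 0.243, 0.2342]
orientation: [-0.629, 1.571, -2.09]
contact_force: [0.7, 0.4, -0.5]
gripper_width: 0.005
```

Run:
```python
from h import *
s=env.read_state();print(s['t'],s['eef_pos'],s['contact_force'],s['joint_vel'].round(3))
for n in('scene','wrist','top'):
    f=env.grab_frame(n)
    if n=='scene': f=cv2.resize(f[124:324,130:350],None,fx=3,fy=3,interpolation=2)
    if n=='top': f=cv2.resize(f[170:260,150:350],None,fx=4,fy=4,interpolation=2)
    cv2.imwrite(f"pics/{n}10.png",f[:,:,::-1])
```

```text
11.3667 [0.44220584 0.24297941 0.23422795] [ 0.72607467  0.43583189 -0.49527429] [ 0.007  0.034  0.007 -0.021  0.    -0.001  0.004]
```

View pics/scene10.png

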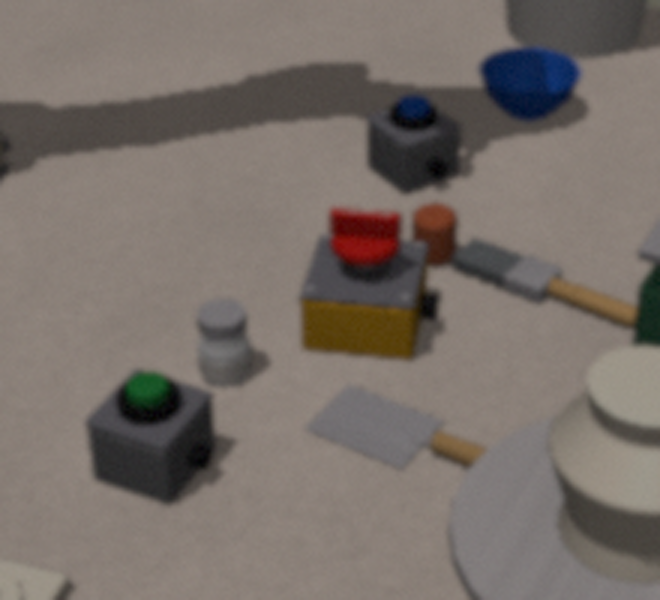

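View pics/wrist10.png

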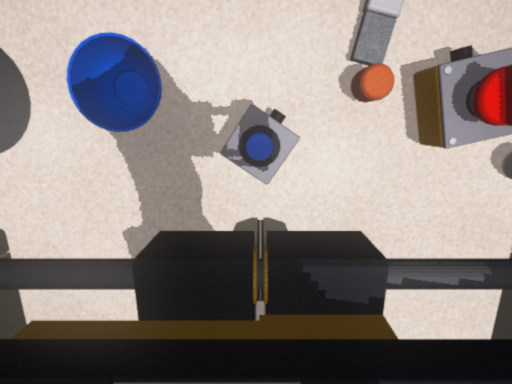

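View pics/top10.png

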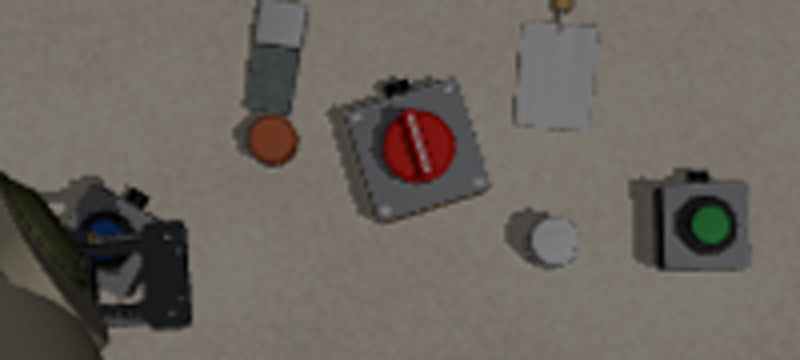

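All pictures show the red head up and untwisted, the blue button up, and the other objects where they were. The arm is clear.

```bash
python3 -c "
from workcell import env
print(env.job_done())"
```

```text
the job is handed in; nothing more can be done
None
```

The emergency stop test is done and handed in at about 11.5 s, well inside the 51 s limit. The hand-in itself reports no verdict.

- **Press:** I pushed the red head down with the shut fingertips to its hard stop (tip height 0.107 m, about 21 N). After I let go, the scene picture showed it staying down.
- **Twist release:** I pushed the far end of the bar clockwise with the side of the shut fingers, never gripping it, until it popped up. The side force read about 2.4 N. Once I backed off, pictures showed the head up and turned back to rest.
- **Reset:** I pressed the blue button to its stop (tip height 0.076 m, about 23 N, 6 mm in), released it and moved clear.
- **Last checks:** The final pictures show the red and blue buttons up and the bar at its original angle. The green button, jar, pot, brush and spatula are where they were in the first pictures. The bowl and tile were not measured again, but the arm stayed away from them. The force reading was near zero and the fingers were about 15 cm above the blue button.

Both presses went past the roughly 10 N suggested, but stayed under the 40 N and 120 N limits. I never read the joint values directly; I judged the states from tip height, force and pictures. The different views disagreed by up to 3–5 mm on the positions of the red head and the blue button. My first approach to the blue button was about 10 mm off and I corrected it before touching.

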